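# Slide the chocolate mould to its place and take its temperature

### The job

Slide the full blue chocolate mould across the counter, without lifting it, until it lies inside the green tape rectangle, its long side along the rectangle's long side. Then pick up the infrared thermometer, point its lens down at the white chocolate in the middle of the mould from about 10 cm away and hold it steady on it for a second, and lay the thermometer back down, handle flat, in the middle of its red mat without dropping it. Leave everything else on the counter where it stands.

Things in the scene. Friction and masses are not known exactly. Their poses are not given: they have to be found in the camera images.
- mould: blue chocolate mould full of set chocolates, a flat block 196 (x) x 124 (y) x 26 mm high, about 0.6 kg, loose on the counter. Origin: centre of its underside; x along its long side, z up. Half a turn makes no difference.
- white_chocolate (a point): centre of the top face of the only white chocolate, a disc 30 mm across in the very middle of the mould among 14 dark ones; 26 mm above the mould's underside
- outline: rectangle of flat green tape stuck on the counter, 220 (x) x 148 (y) mm inside, tape 8 mm wide. Origin: its centre on the counter; x along its long side
- mat: red mat fixed on the counter, 200 (x) x 90 (y) x 3 mm thick, the thermometer's place. Origin: centre of its underside; x along its long side
- thermometer: white hand-held infrared thermometer, about 0.14 kg, lying on the red mat. Its straight handle is 110 mm long (x), 30 mm wide (y), 28 mm high; origin: centre of the handle's underside, z up. At the +x end a grey barrel, 30 mm in diameter, 50 mm long, slopes down and forward; its highest point is 61 mm above the underside. Grip the handle near its middle, across its width.
- lens: the thermometer's lens: centre of the barrel's front face, fixed 88 mm ahead of the thermometer's origin (x) and 17 mm above its underside. Its x axis is the line of sight, out of the lens, 0.70 rad (40 degrees) below the handle's x axis
- sieve: brass sieve ring, 130 mm across, 45 mm high, bystander. Origin: centre of its underside
- bowl: white bowl, 120 mm across, 50 mm high, bystander. Origin: centre of its underside
- jar: amber jar, 72 mm across, 90 mm high, bystander. Origin: centre of its underside
- spatula: spatula lying flat, bystander. Origin: under its middle, handle to -x
- bars: copper-coloured packet, 150 x 75 x 30 mm, bystander. Origin: centre of its underside
- spare_mould: empty clear mould, 196 x 124 x 24 mm, bystander. Origin: centre of its underside
- tin: steel tin, 70 mm across, 70 mm high, bystander. Origin: centre of its underside
Not all that is in view belongs to the job. What is meant by the thermometer is not purple, and is the larger of those in its own colour.

How it is judged (in metres and radians):
On the way, in this order (a step that is already met when the one before it is completed fails the run):
1. the mould lies inside the tape rectangle, released and at rest (x of mould in the frame of outline between -0.018 and 0.018 m and y of mould in the frame of outline between -0.018 and 0.018 m and angle between the x axis of mould and the x axis of outline, either way round below 0.17 rad and height (world z) of mould below 0.006 m and linear speed of mould below 0.02 m/s and contact force between each of the arm, the fingers and mould below 0.1 N), for 0.2 s.
2. the held thermometer looks down at the white chocolate from 5 to 16 cm, steady for 0.8 s (x of mould in the frame of outline between -0.018 and 0.018 m and y of mould in the frame of outline between -0.018 and 0.018 m and angle between the x axis of mould and the x axis of outline, either way round below 0.17 rad and height (world z) of mould below 0.006 m and x of white_chocolate in the frame of lens between 0.05 and 0.16 m and y of white_chocolate in the frame of lens between -0.02 and 0.02 m and z of white_chocolate in the frame of lens between -0.02 and 0.02 m and angle between lens's own x axis and vertical above 1.92 rad and contact force between the fingers and thermometer above 0.3 N and linear speed of thermometer below 0.03 m/s), for 0.8 s.
At the end, for the whole second after the job is handed in: mould inside the tape rectangle: centre within 18 mm along each side, long sides parallel within 0.17 rad (either way round), on the counter; thermometer upright (0.15 rad) on the red mat, origin within 60 mm of the mat's centre along the mat and 30 mm across; both at rest (x of mould in the frame of outline between -0.018 and 0.018 m and y of mould in the frame of outline between -0.018 and 0.018 m and angle between the x axis of mould and the x axis of outline, either way round below 0.17 rad and height (world z) of mould below 0.006 m and x of thermometer in the frame of mat between -0.06 and 0.06 m and y of thermometer in the frame of mat between -0.03 and 0.03 m and angle between thermometer's own z axis and vertical below 0.15 rad and height (world z) of thermometer between 0.001 and 0.008 m and linear speed of each of thermometer, mould below 0.02 m/s); the robot touches nothing.
It fails at once if the mould is lifted (over 12 mm) or tipped (over 0.15 rad) (height (world z) of mould above 0.012 m or angle between mould's own z axis and vertical above 0.15 rad).
It fails at once if the thermometer is let go in the air (more than about 20 mm above its mat) (height (world z) of thermometer above 0.025 m and contact force between the fingers and thermometer below 0.02 N).
It fails at once if a bystander is moved more than 20 mm (distance of any of sieve, bowl, jar, spatula, bars, spare_mould, tin from where it was at the start of the episode above 0.02 m).
It also fails if it takes over 61 s, if anything falls off the work surface, if the arm or the gripper's body presses on something with over 40 N, if the wrist force passes 120 N, or if a joint passes its speed limit or range.

### The arm

A 6-joint arm with a two-finger parallel gripper is mounted at the origin on the work surface. World frame = base frame: x ahead of the robot, y to its left, z up, the work surface at z = 0. Lengths are in m, angles in degrees, forces in N, time in s.
With the tool pointing down it reaches from about 0.35 to 0.975 m from the base axis. Payload 4.9 kg.
Tool frame: the origin (TCP) lies midway between the tips of the shut fingers; the grasp point (between the pads) lies 19 mm behind it (arm.grip_depth is the distance from the TCP to the grasp point, in m); z points along the fingers, y is the line along which they close (so a half turn about z gives the same grasp; the last joint's range is limited). The gripper opens to 85 mm and grips with 20 to 120 N. Pads are 22 mm wide; open, the fingers measure 114 mm over their backs; the gripper's body (76 mm by 85 mm) begins 54 mm behind the grasp point. The pads swing forward as they close: fully open they stand 13 mm farther back than shut.
Start: joints at [-74.828, 3.019, 92.412, -0, 84.569, -6.818], TCP at [0.234, -0.58, 0.231] pointing down, gripper open.
Joint ranges: [-172.51, 172.51], [-57.92, 126.97], [3.15, 148.05], [-58.71, 238.71], [5.1, 150.11], [-179.66, 179.66]. Speed limits (degrees/s): [147.25, 147.25, 180, 180, 180, 180].

### API

Orientations are given as a 3x3 rotation matrix whose columns are the frame's x, y, z axes.
In Python, from cell import arm gives the robot as it stands. The module is installed in compiled form; this text tells all that it offers.
- The arm moves only by the tool send_rows, never from a script. Its argument "motion" is a list of rows, each a list of 7 numbers: the shift along the world's x, y, z as a fraction of full scale, then the turn, a rotation vector about the world's x, y, z as a fraction of full scale, then the closure, from 0 (fully open) to 1 (shut). A call has 1 to 8 rows; each row is the pose to reach, as a shift and turn from the pose commanded when the call began, turning the shorter way round; what a row does not reach only later rows make up. Full scale, the value 1, is 0.1 m for a shift and 360 degrees for a turn. A row lasts 1/10 s, in which the tool goes at most 50 mm and 8.59 degrees, less where a joint would pass 70% of its speed; a pose out of reach is approached as far as the arm can. A call with a number of a shift or a turn outside -1 to 1 is refused whole. A call with a gripper value outside its range is refused whole. The fingers move at their own pace and stop on an object; "grip_force" is the grip in N (left out, the last holds). Time passes only in rows, so rows that repeat a pose let the fingers close. It gives the time, the measured TCP pose, the force, the opening and the grip force at its end, in the units of the state.
- arm.state(): the state, without advancing time (a new reading comes with each control period).
- arm.grab_frame(name): name is "scene" or "top"; returns the picture (384x512x3 uint8, blue, green, red); there is no depth.
- arm.get_calibration(name): a dict with "fov_y" (degrees; the focal length in pixels is half the picture's height over the tangent of half this angle, whatever the lens; pixels are square), "cx", "cy" (the principal point, pixels), "origin" and "rotation" of the camera in the world. Camera axes: x right, y down, z forward; pixel columns grow to the right and rows downward; lengths in m; the calibration is good to about 2 mm. A picture is of the moment at which its call begins. get_calibration takes no time and is no camera call.
- arm.hand_in(): hands the job in; it is judged then, once.
The state is a dict: "clock": time; "joints": joint angles; "qvel": joint speeds; "joint_efforts": joint torques, N m; "position": TCP position; "eef_rot": TCP orientation; "contact_force": force on the tool from outside, world axes, zero at the start; "ft_torque": the same for the moment, N m; "grip_width": opening from 0.0 (shut) to 1.0 (fully open); "gripper_force": force on a finger pad.
Only numpy, scipy, OpenCV 4.12 (cv2) and the standard library are available. Lean on these libraries where they do the work, as an engineer would, in place of code of your own. Each camera call takes 0.05 s, during which the arm holds its last target. There are 200 camera calls.

## Working session

There is one attempt and no reset: what is moved stays moved. The work goes in short steps, Python scripts to look and compute and a tool call to move; the robot and the scene stay as the last step left them, time stands still between calls to the robot, and variables do not carry over. Pictures are saved under pics/ and viewed, at most 10 in all, crops included, and the job is handed in when it is done.

Besides the shell and the picture viewer there is one more tool, called after "Emit:" by a JSON object that holds its "name" and its "arguments". send_rows: Moves the arm, as the interface text tells. Its arguments: {"type":"object","properties":{"motion":{"type":"array"},"grip_force":{"type":"number"}},"required":["motion"]}

```bash
mkdir -p pics
python3 - <<'E'
from cell import arm
import cv2
for n in("scene","top"):
    cv2.imwrite(f"pics/{n}0.png",cv2.resize(arm.grab_frame(n),None,fx=1.5,fy=1.5,interpolation=cv2.INTER_CUBIC)); print(arm.get_calibration(n))
s=arm.state();print({k:s[k] for k in("clock","position","eef_rot","contact_force","grip_width")})
E
```

```text
{'fov_y': 49.20392270934659, 'cx': 245.89940382873567, 'cy': 197.54148441830839, 'origin': array([ 1.76068923, -0.1663431 ,  1.12936177]), 'rotation': array([[ 0.14036021,  0.6575168 , -0.74025041],
       [ 0.99006021, -0.09995316,  0.09894514],
       [-0.00893228, -0.74678044, -0.66501067]])}
{'fov_y': 56.86592182678901, 'cx': 254.33284489848626, 'cy': 194.86131904171611, 'origin': array([0.49339248, 0.00574443, 1.15425402]), 'rotation': array([[ 0.01326045, -0.99724527,  0.07297961],
       [-0.99970138, -0.01172405,  0.02144078],
       [-0.0205261 , -0.07324213, -0.99710294]])}
{'clock': 0.1, 'position': array([ 0.2338956 , -0.57895853,  0.23016941]), 'eef_rot': array([[ 9.27227485e-01,  3.74498276e-01, -4.81901413e-04],
       [ 3.74498505e-01, -9.27225669e-01,  1.85147517e-03],
       [ 2.46542899e-04, -1.89721002e-03, -9.99998170e-01]]), 'contact_force': array([ 0.02593732,  0.5002513 , -0.16955059]), 'grip_width': 0.9976108571044949}
```

View pics/top0.png

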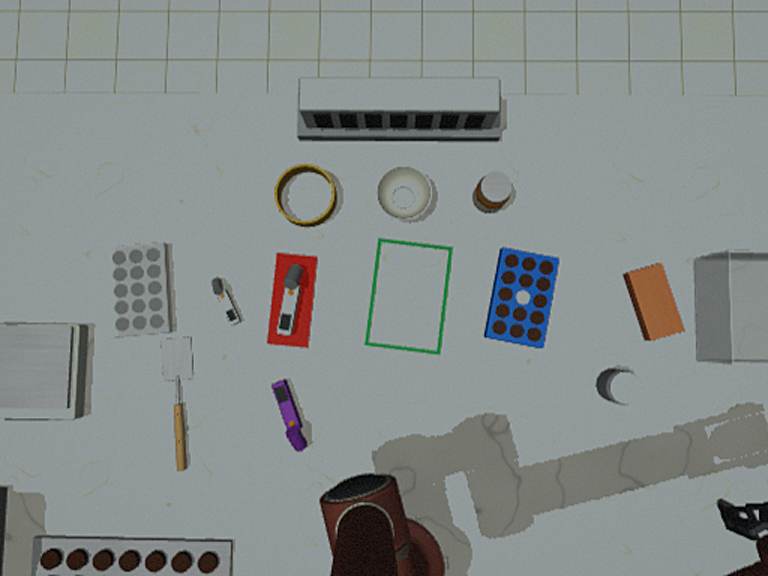

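View pics/scene0.png

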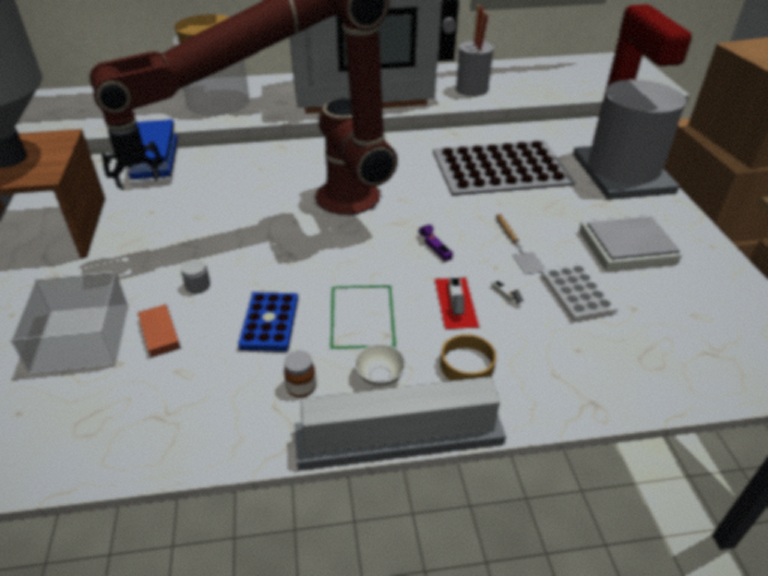

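The top view shows the mould at (523,297), the outline at (410,296), and the thermometer on its red mat at (290,300), barrel towards the top of the picture. All three are in the 1.5x image. Next I measure these by colour.

```bash
cat > h.py <<'E'
from cell import arm
import cv2,numpy as np
def world(px,z,name="top"):
    c=arm.get_calibration(name);f=192/np.tan(np.radians(c["fov_y"]/2))
    px=np.asarray(px,float).reshape(-1,2)
    d=np.c_[(px[:,0]-c["cx"])/f,(px[:,1]-c["cy"])/f,np.ones(len(px))]@c["rotation"].T
    return (c["origin"]+d*((z-c["origin"][2])/d[:,2])[:,None])[:,:2]
def rect(img,lo,hi,z,box):
    x0,y0,x1,y1=box
    m=np.zeros(img.shape[:2],np.uint8);m[y0:y1,x0:x1]=cv2.inRange(cv2.cvtColor(img,cv2.COLOR_BGR2HSV),lo,hi)[y0:y1,x0:x1]
    p=cv2.findNonZero(m).reshape(-1,2)
    (c,s,a)=cv2.minAreaRect((world(p,z)*1000).astype(np.float32))
    if s[0]<s[1]: s=s[::-1];a+=90
    return np.round(c,1),np.round(s,1),round((a+90)%180-90,1)
def mould(img): return rect(img,(105,120,60),(125,255,255),.024,(170,120,420,260))
def outline(img): return rect(img,(50,90,40),(85,255,255),0,(235,150,310,245))
E
python3 - <<'E'
from h import *
i=arm.grab_frame("top")
print("mould",mould(i));print("outl",outline(i))
r=lambda lo,hi:rect(i,lo,hi,.003,(170,160,220,240))
print("mat",r((0,150,80),(6,255,255)))
print("white choc",world([523/1.5,297/1.5],.026))
cv2.imwrite("pics/th.png",cv2.resize(i[155:245,130:230],None,fx=6,fy=6,interpolation=cv2.INTER_CUBIC))
E
```

```text
mould (array([ 570.1, -265.9]), array([194.5, 125.8]), -10.6)
outl (array([572.2, -28. ]), array([234.6, 163.8]), -6.5)
mat (array([560. , 226.2]), array([196.7,  88.1]), -4.7)
white choc [[ 0.56950878 -0.26934949]]
```

View pics/th.png

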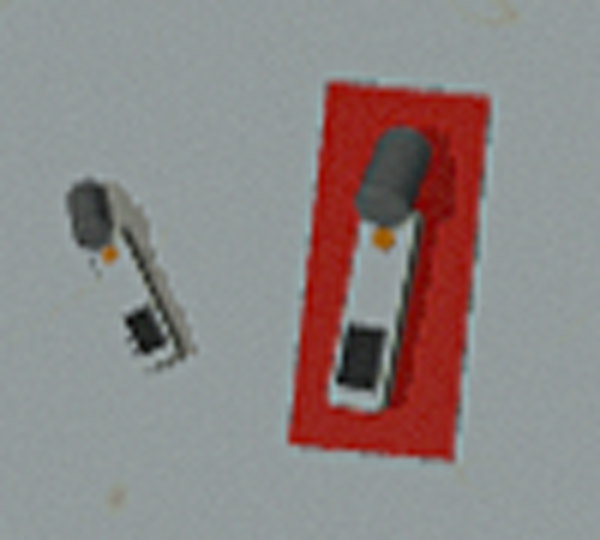

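The crop shows the larger white thermometer lying on the red mat. On the handle midline I read display (362,357), button (384,239) and rear top edge (358,402). Next I work out its pose while moving to the push start, behind the mould.

Run:
```python
from h import *
p=np.array([[362,357],[384,239],[358,404]])/6+[130,155]
w=world(p,.031)*1000;print(w.round(1));d=w[1]-w[0];print(np.degrees(np.arctan2(d[1],d[0])))
u=(w[1]-w[2]);u/=np.linalg.norm(u);print("origin",w[2]+55*u)
for n,q in dict(jar=(492,190),tin=(616,385),bars=(655,300),bowl=(405,193)).items(): print(n,world(np.array(q)/1.5,.05).round(3))
```

```text
[[510.7 232.3]
 [573.4 222.3]
 [485.9 233.8]]
-9.119970951586959
origin [540.3922349  226.61883863]
jar [[ 0.793 -0.2  ]]
tin [[ 0.39  -0.451]]
bars [[ 0.565 -0.534]]
bowl [[ 0.785 -0.017]]
```

Emit:
{"name": "send_rows", "arguments": {"motion": [[0.4, 0.28, 0, 0, 0, 0.02, 0], [0.8, 0.56, 0, 0, 0, 0.04, 0]]}}

```text
clock: 0.35
position: [0.3139, -0.5232, 0.2307]
eef_rot: [[0.804, 0.595, -0.0], [0.595, -0.804, 0.001], [0.0, -0.001, -1.0]]
contact_force: [0.8, 0.1, 0.7]
grip_width: 1.0
gripper_force: 0.0
```

Emit:
{"name": "send_rows", "arguments": {"motion": [[0.4, 0.28, 0, 0, 0, 0.02, 0], [0.8, 0.56, 0, 0, 0, 0.04, 0]]}}

```text
clock: 0.55
position: [0.3951, -0.4662, 0.231]
eef_rot: [[0.629, 0.778, -0.0], [0.778, -0.629, 0.0], [0.0, -0.0, -1.0]]
contact_force: [0.6, -0.7, 0.5]
grip_width: 1.0
gripper_force: 0.0
```

Emit:
{"name": "send_rows", "arguments": {"motion": [[0.4, 0.28, 0, 0, 0, 0.02, 0], [0.8, 0.56, 0, 0, 0, 0.04, 0]]}}

```text
clock: 0.75
position: [0.4753, -0.41, 0.231]
eef_rot: [[0.415, 0.91, -0.0], [0.91, -0.415, 0.0], [0.0, -0.0, -1.0]]
contact_force: [0.9, -0.6, 1.0]
grip_width: 0.999
gripper_force: 0.0
```

Emit:
{"name": "send_rows", "arguments": {"motion": [[0.4, 0.28, 0, 0, 0, 0.02, 0], [0.8, 0.56, 0, 0, 0, 0.04, 0], [0.8, 0.56, 0, 0, 0, 0.04, 0], [0.8, 0.56, 0, 0, 0, 0.04, 0]]}}

```text
clock: 1.15
position: [0.5545, -0.3545, 0.2306]
eef_rot: [[0.179, 0.984, -0.001], [0.984, -0.179, 0.0], [0.0, -0.001, -1.0]]
contact_force: [-0.5, -0.6, -0.1]
grip_width: 1.001
gripper_force: 0.0
```

Run:
```python
from h import *
s=arm.state();R=s["eef_rot"];print(s["clock"],s["position"],np.degrees(np.arctan2(R[1,1],R[0,1])),s["joints"])
```

```text
1.15 [ 0.55454467 -0.35452806  0.23062348] -10.310941558012814 [-3.90509663e+01  7.49562051e+00  8.77091773e+01 -3.12828511e-02
  8.48607020e+01 -2.87372020e+01]
```

Emit:
{"name": "send_rows", "arguments": {"motion": [[0, 0, -0.4, 0, 0, 0, 0], [0, 0, -0.8, 0, 0, 0, 0], [0, 0, -1, 0, 0, 0, 0]]}}

```text
clock: 1.45
position: [0.5509, -0.3553, 0.1268]
eef_rot: [[0.183, 0.983, -0.005], [0.983, -0.183, 0.004], [0.003, -0.006, -1.0]]
contact_force: [-0.3, -0.2, -0.4]
grip_width: 1.001
gripper_force: 0.0
```

Emit:
{"name": "send_rows", "arguments": {"motion": [[0, 0, -0.4, 0, 0, 0, 0], [0, 0, -0.8, 0, 0, 0, 0], [0, 0, -1, 0, 0, 0, 0]]}}

```text
clock: 1.75
position: [0.5504, -0.3551, 0.0267]
eef_rot: [[0.184, 0.983, -0.005], [0.983, -0.184, 0.004], [0.003, -0.006, -1.0]]
contact_force: [-0.2, 0.2, -1.1]
grip_width: 1.0
gripper_force: 0.0
```

Emit:
{"name": "send_rows", "arguments": {"motion": [[0, 0, -0.15, 0, 0, 0, 0], [0, 0, -0.3, 0, 0, 0, 0], [0, 0, -0.3, 0, 0, 0, 0]]}}

```text
clock: 2.05
position: [0.5526, -0.3553, -0.0006]
eef_rot: [[0.182, 0.983, -0.002], [0.983, -0.182, 0.002], [0.001, -0.003, -1.0]]
contact_force: [0.5, 0.3, -1.6]
grip_width: 1.003
gripper_force: 0.0
```

Run:
```python
from h import *
i=arm.grab_frame("scene")
cv2.imwrite("pics/s1.png",cv2.resize(i[150:260,90:270],None,fx=4,fy=4,interpolation=cv2.INTER_CUBIC))
```

```text
(no output)
```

View pics/s1.png

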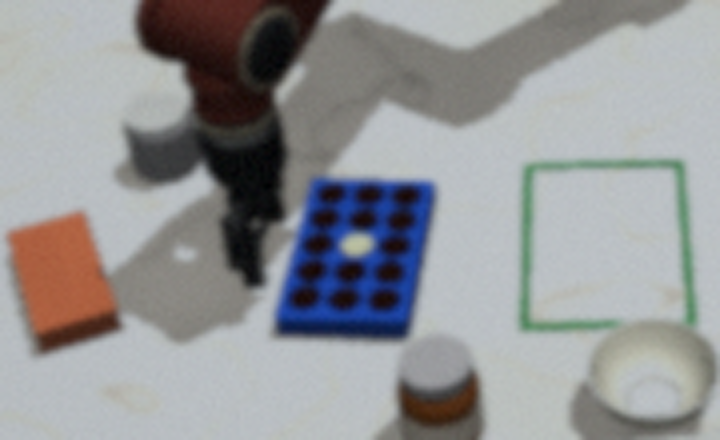

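The gripper is beside the mould at crop (250,250), clear of the bars packet and the tin. Now I push.

Emit:
{"name": "send_rows", "arguments": {"motion": [[0, 0.1, 0, 0, 0, 0, 0], [0.01, 0.2, 0, 0, 0, 0, 0], [0.01, 0.28, 0, 0, 0, 0.001, 0], [0.02, 0.36, 0, 0, 0, 0.002, 0], [0.02, 0.45, 0, 0, 0, 0.002, 0], [0.03, 0.55, 0, 0, 0, 0.003, 0], [0.03, 0.65, 0, 0, 0, 0.003, 0], [0.04, 0.75, 0, 0, 0, 0.004, 0]]}}

```text
clock: 2.9
position: [0.5591, -0.2813, 0.0031]
eef_rot: [[0.155, 0.988, 0.003], [0.988, -0.155, -0.004], [-0.003, 0.003, -1.0]]
contact_force: [-0.2, -5.8, 2.4]
grip_width: 1.001
gripper_force: 2.8
```

Emit:
{"name": "send_rows", "arguments": {"motion": [[0.01, 0.1, 0, 0, 0, 0, 0], [0.01, 0.2, 0, 0, 0, 0.001, 0], [0.02, 0.3, 0, 0, 0, 0.001, 0], [0.02, 0.4, 0, 0, 0, 0.002, 0], [0.03, 0.5, 0, 0, 0, 0.003, 0], [0.03, 0.6, 0, 0, 0, 0.003, 0], [0.04, 0.68, 0, 0, 0, 0.004, 0], [0.04, 0.75, 0, 0, 0, 0.004, 0]]}}

```text
clock: 3.7
position: [0.5633, -0.2061, 0.0031]
eef_rot: [[0.13, 0.992, 0.003], [0.992, -0.13, -0.003], [-0.003, 0.003, -1.0]]
contact_force: [-0.1, -6.1, 2.9]
grip_width: 0.998
gripper_force: 2.8
```

Run:
```python
from h import *
s=arm.state();print(s["clock"],s["position"],s["contact_force"])
print(mould(arm.grab_frame("top")))
```

```text
3.7 [ 0.56329314 -0.20607253  0.00307581] [-0.0768208  -6.11472939  2.85874043]
(array([ 573.9, -133. ]), array([194.4, 122.7]), -7.7)
```

Emit:
{"name": "send_rows", "arguments": {"motion": [[0, 0.1, 0, 0, 0, 0, 0], [0, 0.2, 0, 0, 0, 0.001, 0], [0, 0.3, 0, 0, 0, 0.001, 0], [0, 0.4, 0, 0, 0, 0.001, 0], [-0.01, 0.5, 0, 0, 0, 0.002, 0], [-0.01, 0.6, 0, 0, 0, 0.002, 0], [-0.01, 0.7, 0, 0, 0, 0.003, 0], [-0.01, 0.8, 0, 0, 0, 0.003, 0]]}}

```text
clock: 4.55
position: [0.5621, -0.1262, 0.0028]
eef_rot: [[0.112, 0.994, 0.003], [0.994, -0.112, -0.003], [-0.003, 0.003, -1.0]]
contact_force: [0.2, -6.8, 3.6]
grip_width: 0.999
gripper_force: 3.1
```

Emit:
{"name": "send_rows", "arguments": {"motion": [[0, 0.08, 0, 0, 0, 0, 0], [0, 0.14, 0, 0, 0, 0, 0], [0, 0.18, 0, 0, 0, 0, 0], [0, 0.2, 0, 0, 0, 0, 0], [0, 0.2, 0, 0, 0, 0, 0]]}}

```text
clock: 5.05
position: [0.5621, -0.106, 0.0027]
eef_rot: [[0.111, 0.994, 0.002], [0.994, -0.111, -0.002], [-0.002, 0.003, -1.0]]
contact_force: [0.4, -4.2, 3.2]
grip_width: 0.998
gripper_force: 2.3
```

Run:
```python
from h import *
s=arm.state();print(s["clock"],s["position"],s["contact_force"])
print(mould(arm.grab_frame("top")))
```

```text
5.05 [ 0.56207305 -0.10596797  0.00274908] [ 0.41458851 -4.22857733  3.19990684]
(array([571.3, -34.1]), array([193.9, 123.4]), -6.4)
```

Emit:
{"name": "send_rows", "arguments": {"motion": [[0.01, 0.03, 0, 0, 0, 0, 0], [0.01, 0.06, 0, 0, 0, 0, 0], [0.01, 0.06, 0, 0, 0, 0, 0], [0, -0.04, 0, 0, 0, 0, 0], [-0.02, -0.2, 0, 0, 0, 0, 0], [-0.03, -0.4, 0, 0, 0, 0, 0], [-0.03, -0.4, 0.3, 0, 0, 0, 0], [-0.03, -0.4, 0.7, 0, 0, 0, 0]]}}

```text
clock: 5.9
position: [0.5547, -0.1456, 0.0683]
eef_rot: [[0.114, 0.993, -0.008], [0.993, -0.114, 0.004], [0.003, -0.008, -1.0]]
contact_force: [1.4, 0.4, -0.1]
grip_width: 0.999
gripper_force: 0.0
```

Emit:
{"name": "send_rows", "arguments": {"motion": [[0, 0, 0.5, 0, 0, 0, 0], [0, 0, 1, 0, 0, 0, 0], [0, 0, 1, 0, 0, 0, 0]]}}

```text
clock: 6.2
position: [0.5621, -0.1478, 0.1803]
eef_rot: [[0.113, 0.994, 0.014], [0.994, -0.113, -0.005], [-0.003, 0.014, -1.0]]
contact_force: [1.1, 0.4, 1.6]
grip_width: 1.0
gripper_force: 0.0
```

Run:
```python
from h import *
s=arm.state();print(s["clock"],s["position"],s["contact_force"])
i=arm.grab_frame("top");print(mould(i),outline(i))
```

```text
6.2 [ 0.56208312 -0.14784345  0.1803486 ] [1.14922311 0.3899481  1.62978059]
(array([572.1, -28.1]), array([194.3, 122.9]), -6.5) (array([572.1, -28.2]), array([234.6, 164.1]), -6.4)
```

The mould is centred in the outline. On to the thermometer.

Emit:
{"name": "send_rows", "arguments": {"motion": [[-0.02, 0.31, 0, 0, 0, 0.02, 0], [-0.04, 0.62, 0, 0, 0, 0.04, 0], [-0.05, 0.93, 0, 0, 0, 0.061, 0]]}}

```text
clock: 6.55
position: [0.5512, -0.0518, 0.1685]
eef_rot: [[-0.271, 0.962, -0.005], [0.962, 0.271, 0.002], [0.003, -0.004, -1.0]]
contact_force: [0.1, 0.6, -0.5]
grip_width: 1.0
gripper_force: 0.0
```

Emit:
{"name": "send_rows", "arguments": {"motion": [[-0.02, 0.31, 0, 0, 0, 0.02, 0], [-0.04, 0.62, 0, 0, 0, 0.04, 0], [-0.05, 0.93, 0, 0, 0, 0.061, 0]]}}

```text
clock: 6.85
position: [0.5462, 0.0413, 0.1685]
eef_rot: [[-0.612, 0.791, -0.005], [0.791, 0.612, 0.001], [0.004, -0.003, -1.0]]
contact_force: [0.4, 0.1, 0.3]
grip_width: 0.997
gripper_force: 0.0
```

Emit:
{"name": "send_rows", "arguments": {"motion": [[-0.02, 0.31, 0, 0, 0, 0.02, 0], [-0.04, 0.62, 0, 0, 0, 0.04, 0], [-0.05, 0.93, 0, 0, 0, 0.061, 0]]}}

```text
clock: 7.15
position: [0.5413, 0.1341, 0.1685]
eef_rot: [[-0.864, 0.504, -0.005], [0.504, 0.864, -0.0], [0.004, -0.003, -1.0]]
contact_force: [0.5, 0.0, -0.1]
grip_width: 1.003
gripper_force: 0.0
```

Emit:
{"name": "send_rows", "arguments": {"motion": [[-0.02, 0.31, 0, 0, 0, 0.02, 0], [-0.04, 0.62, 0, 0, 0, 0.04, 0], [-0.05, 0.93, 0, 0, 0, 0.061, 0], [-0.05, 0.93, 0, 0, 0, 0.061, 0], [-0.05, 0.93, 0, 0, 0, 0.061, 0]]}}

```text
clock: 7.65
position: [0.5369, 0.2261, 0.169]
eef_rot: [[-0.989, 0.15, -0.004], [0.15, 0.989, -0.001], [0.004, -0.002, -1.0]]
contact_force: [0.0, -0.1, -0.4]
grip_width: 1.0
gripper_force: 0.0
```

Run:
```python
from h import *
s=arm.state();R=s["eef_rot"];print(s["clock"],s["position"],np.degrees(np.arctan2(R[1,1],R[0,1])),s["joints"].round(0),R[:,2])
```

```text
7.65 [0.53685683 0.22609572 0.16895088] 81.37767668274638 [ 16.   0. 101.  -0.  79. -66.] [-0.00395501 -0.0012751  -0.99999137]
```

Emit:
{"name": "send_rows", "arguments": {"motion": [[0.02, 0, -0.4, 0, 0, 0, 0], [0.03, 0, -0.8, 0, 0, 0, 0], [0.03, 0, -1, 0, 0, 0, 0]]}}

```text
clock: 7.95
position: [0.5383, 0.2241, 0.0663]
eef_rot: [[-0.988, 0.153, -0.007], [0.153, 0.988, -0.002], [0.007, -0.003, -1.0]]
contact_force: [-1.5, -0.4, -0.5]
grip_width: 1.005
gripper_force: 0.0
```

Emit:
{"name": "send_rows", "arguments": {"motion": [[0, 0, -0.25, 0, 0, 0, 0], [0, 0, -0.45, 0, 0, 0, 0], [0, 0, -0.6, 0, 0, 0, 0], [0, 0, -0.65, 0, 0, 0, 0], [0, 0, -0.65, 0, 0, 0, 0]]}}

```text
clock: 8.45
position: [0.5405, 0.2257, 0.0054]
eef_rot: [[-0.989, 0.151, -0.002], [0.151, 0.989, -0.001], [0.002, -0.001, -1.0]]
contact_force: [0.5, -0.4, -0.2]
grip_width: 1.001
gripper_force: 0.0
```

Emit:
{"name": "send_rows", "arguments": {"motion": [[0, 0, 0, 0, 0, 0, 0.3], [0, 0, 0, 0, 0, 0, 0.5], [0, 0, 0, 0, 0, 0, 0.6], [0, 0, 0, 0, 0, 0, 0.7], [0, 0, 0, 0, 0, 0, 0.8], [0, 0, 0, 0, 0, 0, 0.9], [0, 0, 0, 0, 0, 0, 1], [0, 0, 0, 0, 0, 0, 1]], "grip_force": 40}}

```text
clock: 9.25
position: [0.5418, 0.2269, 0.0074]
eef_rot: [[-0.989, 0.15, 0.002], [0.15, 0.989, 0.001], [-0.002, 0.001, -1.0]]
contact_force: [-0.0, 0.6, 6.1]
grip_width: 0.343
gripper_force: 41.9
```

Run:
```python
from h import *
s=arm.state();print(s["clock"],s["position"],s["contact_force"],s["grip_width"],s["gripper_force"])
i=arm.grab_frame("scene")
cv2.imwrite("pics/s2.png",cv2.resize(i[130:240,250:370],None,fx=5,fy=5,interpolation=cv2.INTER_CUBIC))
```

```text
9.25 [0.54183832 0.2268576  0.00736946] [-0.04401224  0.60793796  6.10915845] 0.34294698968338777 41.86073899269104
```

View pics/s2.png

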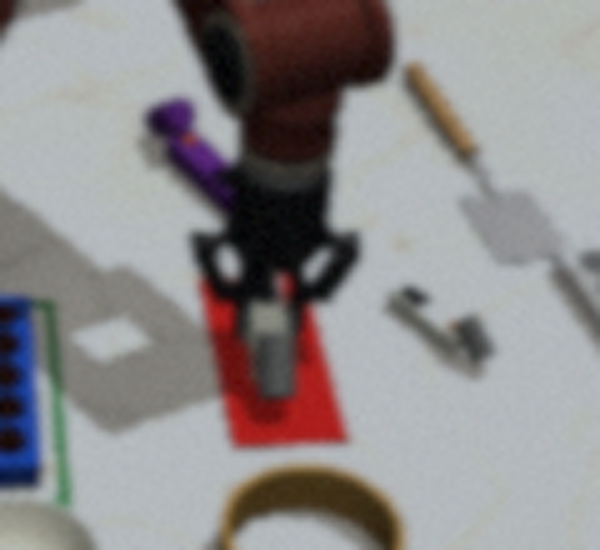

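The picture shows both fingers closed around the handle's middle, with the barrel at crop (275,350) free. The opening is 29 mm, which matches the handle. Now I lift and carry.

Emit:
{"name": "send_rows", "arguments": {"motion": [[0, 0, 0, 0, 0, 0, 1], [0, 0, 0.1, 0, 0, 0, 1], [0, 0, 0.3, 0, 0, 0, 1], [0, 0, 0.5, 0, 0, 0, 1], [0, 0, 0.7, 0, 0, 0, 1], [0, 0, 0.9, 0, 0, 0, 1], [0, 0, 1, 0, 0, 0, 1], [0, 0, 1, 0, 0, 0, 1]], "grip_force": 60}}

```text
clock: 10.1
position: [0.5418, 0.2267, 0.1078]
eef_rot: [[-0.989, 0.15, 0.003], [0.15, 0.989, 0.001], [-0.002, 0.001, -1.0]]
contact_force: [0.9, 0.6, -1.4]
grip_width: 0.342
gripper_force: 59.6
```

Emit:
{"name": "send_rows", "arguments": {"motion": [[-0.05, -0.1, 0, 0, 0, 0, 1], [-0.16, -0.28, 0, 0, 0, 0, 1], [-0.28, -0.48, 0, 0, 0, 0, 1], [-0.4, -0.68, 0, 0, 0, 0, 1], [-0.5, -0.86, 0, 0, 0, 0, 1], [-0.57, -1, 0, 0, 0, 0, 1]]}}

```text
clock: 10.7
position: [0.4817, 0.1249, 0.1042]
eef_rot: [[-0.989, 0.15, -0.004], [0.15, 0.989, -0.001], [0.004, -0.001, -1.0]]
contact_force: [-0.5, 0.5, -1.8]
grip_width: 0.337
gripper_force: 59.6
```

Emit:
{"name": "send_rows", "arguments": {"motion": [[-0.12, -0.2, 0, 0, 0, 0, 1], [-0.24, -0.4, 0, 0, 0, 0, 1], [-0.36, -0.6, 0, 0, 0, 0, 1], [-0.46, -0.8, 0, 0, 0, 0, 1], [-0.52, -0.92, 0, 0, 0, 0, 1], [-0.57, -1, 0, 0, 0, 0, 1]]}}

```text
clock: 11.3
position: [0.4262, 0.0256, 0.1057]
eef_rot: [[-0.989, 0.151, -0.001], [0.151, 0.989, 0.0], [0.001, 0.0, -1.0]]
contact_force: [-0.2, -0.1, -1.2]
grip_width: 0.339
gripper_force: 59.6
```

Emit:
{"name": "send_rows", "arguments": {"motion": [[-0.08, -0.12, 0, 0, 0, 0, 1], [-0.14, -0.22, 0, 0, 0, 0, 1], [-0.18, -0.29, 0, 0, 0, 0, 1], [-0.18, -0.29, 0, 0, 0, 0, 1], [-0.18, -0.29, 0, 0, 0, 0, 1]]}}

```text
clock: 11.8
position: [0.4092, -0.0025, 0.1064]
eef_rot: [[-0.989, 0.15, 0.0], [0.15, 0.989, 0.0], [-0.0, 0.0, -1.0]]
contact_force: [0.5, 0.3, 0.0]
grip_width: 0.337
gripper_force: 59.6
```

Run:
```python
from h import *
s=arm.state();R=s["eef_rot"];print(s["clock"],s["position"],np.degrees(np.arctan2(R[1,1],R[0,1])),s["grip_width"],s["gripper_force"],s["contact_force"])
i=arm.grab_frame("top");j=arm.grab_frame("scene")
f=lambda a:cv2.resize(a,None,fx=4,fy=4,interpolation=cv2.INTER_CUBIC)
cv2.imwrite("pics/v.png",np.hstack([f(i[150:290,220:315]),f(j[120:260,200:300])]))
```

```text
11.8 [ 0.40919212 -0.00245975  0.10637504] 81.36819479479024 0.3374492656323964 59.611923694610596 [0.45221001 0.3483213  0.04782099]
```

View pics/v.png

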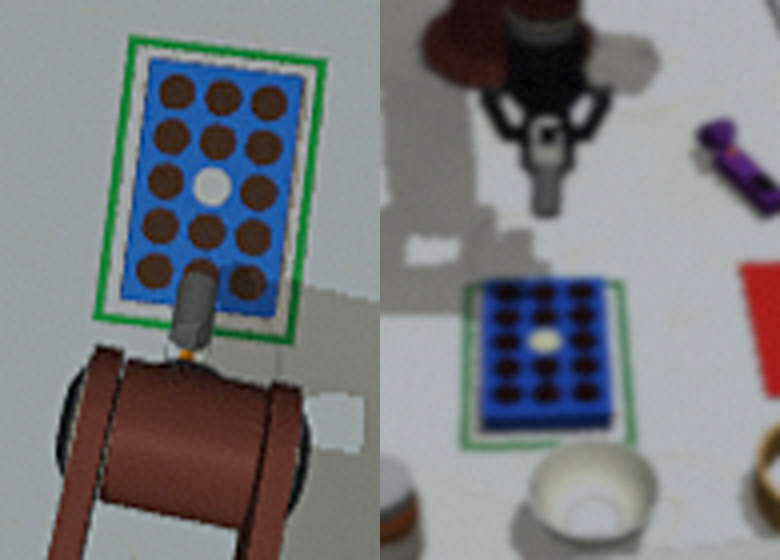

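The barrel axis, from crop (190,335) to (198,272), extends onto the white disc at (212,187). Now I lower 30 mm to viewing height and hold.

Emit:
{"name": "send_rows", "arguments": {"motion": [[0, 0, -0.1, 0, 0, 0, 1], [0, 0, -0.2, 0, 0, 0, 1], [0, 0, -0.27, 0, 0, 0, 1], [0, 0, -0.3, 0, 0, 0, 1], [0, 0, -0.3, 0, 0, 0, 1], [0, 0, -0.3, 0, 0, 0, 1], [0, 0, -0.3, 0, 0, 0, 1], [0, 0, -0.3, 0, 0, 0, 1]]}}

```text
clock: 12.7
position: [0.4094, -0.0026, 0.0768]
eef_rot: [[-0.989, 0.15, 0.001], [0.15, 0.989, -0.0], [-0.001, -0.0, -1.0]]
contact_force: [-0.3, -0.1, -1.3]
grip_width: 0.338
gripper_force: 59.6
```

Run:
```python
from h import *
s=arm.state();print(s["clock"],s["position"],s["grip_width"])
i=arm.grab_frame("top");j=arm.grab_frame("scene")
c=arm.get_calibration("top")
f=lambda a:cv2.resize(a,None,fx=4,fy=4,interpolation=cv2.INTER_CUBIC)
cv2.imwrite("pics/v2.png",np.hstack([f(i[150:290,220:315]),f(j[120:260,200:300])]))
def proj(p,n="top"):
    c=arm.get_calibration(n);q=c["rotation"].T@(np.array(p)-c["origin"]);F=192/np.tan(np.radians(c["fov_y"]/2));return q[:2]/q[2]*F+[c["cx"],c["cy"]]
a=np.radians(-8.9);o=np.array([s["position"][0]-.0015,s["position"][1],s["position"][2]-.004])
l=o+[.088*np.cos(a),.088*np.sin(a),.017]; x=np.array([.766*np.cos(a),.766*np.sin(a),-.643])
print("lens",l,"hit at choc height",l+x*(l[2]-.026)/.643)
for n,k in(("top",(220,150)),("scene",(200,120))): print(n,(proj(l,n)-k)*4)
```

```text
12.7 [ 0.40937754 -0.00258015  0.07675822] 0.3378195369112092
lens [ 0.494818   -0.01619467  0.08975822] hit at choc height [ 0.56985809 -0.02794563  0.026     ]
top [195.88631798 282.11575814]
scene [163.45285034 237.71170115]
```

Emit:
{"name": "send_rows", "arguments": {"motion": [[0, 0, 0, 0, 0, 0, 1], [0, 0, 0, 0, 0, 0, 1], [0, 0, 0, 0, 0, 0, 1], [0, 0, 0, 0, 0, 0, 1], [0, 0, 0, 0, 0, 0, 1], [0, 0, 0, 0, 0, 0, 1], [0, 0, 0, 0, 0, 0, 1], [0, 0, 0, 0, 0, 0, 1]]}}

```text
clock: 13.6
position: [0.409, -0.0025, 0.0763]
eef_rot: [[-0.989, 0.15, -0.0], [0.15, 0.989, -0.0], [0.0, -0.0, -1.0]]
contact_force: [0.5, -0.5, -1.5]
grip_width: 0.338
gripper_force: 59.6
```

View pics/v2.png

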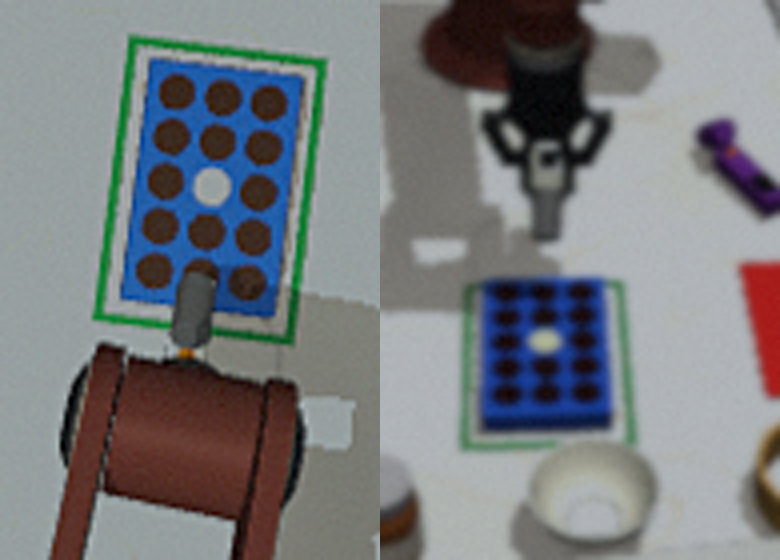

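The barrel tip, at (545,235) in the scene half, matches the predicted lens position, and the sight line meets the white disc. I'll hold a little longer, then return.

Emit:
{"name": "send_rows", "arguments": {"motion": [[0, 0, 0, 0, 0, 0, 1], [0, 0, 0, 0, 0, 0, 1], [0, 0, 0, 0, 0, 0, 1], [0, 0, 0, 0, 0, 0, 1], [0, 0, 0.1, 0, 0, 0, 1], [0, 0, 0.2, 0, 0, 0, 1], [0, 0, 0.3, 0, 0, 0, 1], [0, 0, 0.3, 0, 0, 0, 1]]}}

```text
clock: 14.4
position: [0.4107, -0.0028, 0.1089]
eef_rot: [[-0.989, 0.15, 0.005], [0.15, 0.989, -0.001], [-0.005, -0.0, -1.0]]
contact_force: [0.1, 1.1, -0.9]
grip_width: 0.339
gripper_force: 59.6
```

Emit:
{"name": "send_rows", "arguments": {"motion": [[0.06, 0.1, 0, 0, 0, 0, 1], [0.18, 0.28, 0, 0, 0, 0, 1], [0.32, 0.48, 0, 0, 0, 0, 1], [0.46, 0.68, 0, 0, 0, 0, 1], [0.58, 0.86, 0, 0, 0, 0, 1], [0.67, 1, 0, 0, 0, 0, 1]]}}

```text
clock: 15.0
position: [0.4764, 0.0993, 0.1056]
eef_rot: [[-0.989, 0.149, -0.001], [0.149, 0.989, 0.0], [0.001, 0.0, -1.0]]
contact_force: [-0.3, -0.3, -1.3]
grip_width: 0.34
gripper_force: 59.6
```

Emit:
{"name": "send_rows", "arguments": {"motion": [[0.12, 0.2, 0, 0, 0, 0, 1], [0.26, 0.4, 0, 0, 0, 0, 1], [0.4, 0.6, 0, 0, 0, 0, 1], [0.54, 0.8, 0, 0, 0, 0, 1], [0.61, 0.92, 0, 0, 0, 0, 1], [0.67, 1, 0, 0, 0, 0, 1]]}}

```text
clock: 15.6
position: [0.5429, 0.1988, 0.1055]
eef_rot: [[-0.989, 0.149, -0.001], [0.149, 0.989, -0.0], [0.001, -0.0, -1.0]]
contact_force: [0.4, -0.3, -1.4]
grip_width: 0.343
gripper_force: 59.6
```

Emit:
{"name": "send_rows", "arguments": {"motion": [[0.08, 0.12, 0, 0, 0, 0, 1], [0.15, 0.22, 0, 0, 0, 0, 1], [0.18, 0.28, 0, 0, 0, 0, 1], [0.18, 0.28, -0.1, 0, 0, 0, 1], [0.18, 0.28, -0.3, 0, 0, 0, 1], [0.18, 0.28, -0.5, 0, 0, 0, 1], [0.18, 0.28, -0.7, 0, 0, 0, 1], [0.18, 0.28, -0.7, 0, 0, 0, 1]]}}

```text
clock: 16.4
position: [0.5576, 0.2241, 0.0319]
eef_rot: [[-0.989, 0.15, -0.008], [0.15, 0.989, -0.002], [0.007, -0.003, -1.0]]
contact_force: [0.3, -0.2, -2.5]
grip_width: 0.338
gripper_force: 59.6
```

Emit:
{"name": "send_rows", "arguments": {"motion": [[0, 0, -0.1, 0, 0, 0, 1], [0, 0, -0.18, 0, 0, 0, 1], [0, 0, -0.24, 0, 0, 0, 1], [0, 0, -0.26, 0, 0, 0, 1], [0, 0, -0.26, 0, 0, 0, 1]]}}

```text
clock: 16.9
position: [0.561, 0.2255, 0.0101]
eef_rot: [[-0.989, 0.15, -0.0], [0.15, 0.989, -0.0], [0.0, -0.0, -1.0]]
contact_force: [0.2, -0.5, -2.4]
grip_width: 0.338
gripper_force: 59.6
```

Now I lower slowly until it touches.

Emit:
{"name": "send_rows", "arguments": {"motion": [[0, 0, -0.01, 0, 0, 0, 1], [0, 0, -0.02, 0, 0, 0, 1], [0, 0, -0.025, 0, 0, 0, 1], [0, 0, -0.03, 0, 0, 0, 1], [0, 0, -0.03, 0, 0, 0, 1], [0, 0, -0.03, 0, 0, 0, 1]]}}

```text
clock: 17.5
position: [0.5612, 0.2255, 0.0075]
eef_rot: [[-0.989, 0.15, 0.0], [0.15, 0.989, 0.0], [-0.0, 0.0, -1.0]]
contact_force: [-0.7, -0.1, 0.0]
grip_width: 0.338
gripper_force: 59.9
```

Emit:
{"name": "send_rows", "arguments": {"motion": [[0, 0, 0, 0, 0, 0, 0.55], [0, 0, 0, 0, 0, 0, 0.4], [0, 0, 0, 0, 0, 0, 0.2], [0, 0, 0, 0, 0, 0, 0], [0, 0, 0, 0, 0, 0, 0], [0, 0, 0, 0, 0, 0, 0], [0, 0, 0, 0, 0, 0, 0], [0, 0, 0, 0, 0, 0, 0]], "grip_force": 20}}

```text
clock: 18.3
position: [0.561, 0.2255, 0.0073]
eef_rot: [[-0.989, 0.15, -0.0], [0.15, 0.989, -0.0], [-0.0, -0.0, -1.0]]
contact_force: [0.1, -1.0, 0.1]
grip_width: 1.001
gripper_force: 0.0
```

Emit:
{"name": "send_rows", "arguments": {"motion": [[0, 0, 0.1, 0, 0, 0, 0], [0, 0, 0.3, 0, 0, 0, 0], [0, 0, 0.6, 0, 0, 0, 0], [0, 0, 1, 0, 0, 0, 0]]}}

```text
clock: 18.7
position: [0.5596, 0.2251, 0.107]
eef_rot: [[-0.989, 0.15, -0.004], [0.15, 0.989, -0.001], [0.003, -0.001, -1.0]]
contact_force: [0.3, 0.1, 1.0]
grip_width: 0.999
gripper_force: 0.0
```

Emit:
{"name": "send_rows", "arguments": {"motion": [[-0.3, 0, 0.5, 0, 0, 0, 0], [-0.6, 0, 1, 0, 0, 0, 0], [-1, 0, 1, 0, 0, 0, 0], [-1, 0, 1, 0, 0, 0, 0]]}}

```text
clock: 19.1
position: [0.4589, 0.2262, 0.2117]
eef_rot: [[-0.989, 0.148, 0.006], [0.148, 0.989, 0.003], [-0.005, 0.003, -1.0]]
contact_force: [0.1, -0.5, -0.5]
grip_width: 0.999
gripper_force: 0.0
```

Emit:
{"name": "send_rows", "arguments": {"motion": [[-0.3, 0, 0, 0, 0, 0, 0], [-0.6, 0, 0, 0, 0, 0, 0], [-0.6, 0, 0, 0, 0, 0, 0], [-0.6, 0, 0, 0, 0, 0, 0]]}}

```text
clock: 19.5
position: [0.4012, 0.2255, 0.2075]
eef_rot: [[-0.989, 0.149, 0.001], [0.149, 0.989, 0.0], [-0.001, 0.0, -1.0]]
contact_force: [0.5, -0.5, 0.2]
grip_width: 1.001
gripper_force: 0.0
```

Run:
```python
from h import *
s=arm.state();print(s["clock"],s["position"],s["grip_width"])
i=arm.grab_frame("top");print(mould(i))
cv2.imwrite("pics/f.png",cv2.resize(i[90:260,60:320],None,fx=3,fy=3,interpolation=cv2.INTER_CUBIC))
```

```text
19.5 [0.40117469 0.22552838 0.20747071] 1.001066692412793
(array([572.1, -28.1]), array([194.3, 122.9]), -6.5)
```

View pics/f.png

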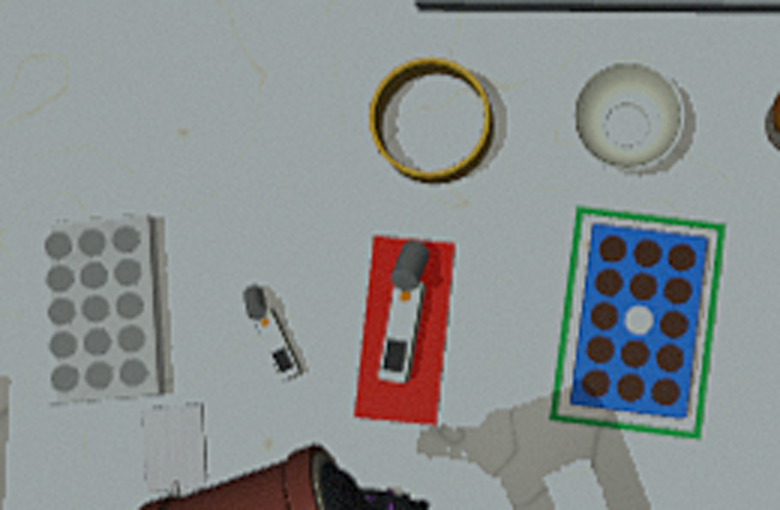

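The thermometer lies flat in the middle of the mat, with its handle around (402,335). The mould is centred in the tape. Handing in.

```bash
python3 -c "
from cell import arm
print(arm.hand_in())"
```

```text
the job is handed in; nothing more can be done
None
```

I handed the job in at about 20 s: the mould is centred in the tape rectangle, the thermometer was held on the white chocolate from about 10 cm for over 1 s, and it now lies flat in the middle of its red mat; the hand-in returned no verdict.

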